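# Open the gauge chest's spring lock with the key and hold it open

### The job

The latch of the blue gauge chest must be drawn back and kept back for a colleague. Take the green-headed key out of the wooden key rack, put it into the keyhole with the green ring and work it past the sticky pins until its collar sits on the lock, then turn it a quarter turn clockwise (seen from above) to the stop. A spring turns it back, so finish while still gripping the key and holding it turned; leave the other two keys and the things lying about where they are.

Things in the scene. Friction and masses are not known exactly. Their poses are not given: they have to be found in the camera images.
- green_key_head (a point): Centre of the flat green plastic head of the key to use, the place to grip: 12 mm thick along its x, 30 mm wide along y, 38 mm high; z points up the key. The key stands upright, head up, loose in one of the rack's three places and lifts straight out (30 mm). It weighs about 60 g and fits the lock either way round (half turn about z).
- green_key_tip (a point): Middle of the green key's lower end, 57 mm below the head's centre; same axes. Bit: a bar 20 mm wide (y), 5 mm thick (x), 9 mm high, with a rounded nose, at the end of a 5 mm round shank that reaches up to the collar.
- green_key_collar (a point): Centre of the underside of the green key's 27 mm round collar, 29 mm below its head's centre and 28 mm above its tip; same axes. It rests on the lock's top face when the key is fully home.
- yellow_key_head (a point): The same point of the yellow-headed key, of the same shape; leave it in the rack.
- red_key_head (a point): The same point of the red-headed key, of the same shape; leave it in the rack.
- rack_top (a point): Centre of the top face of the fixed wooden key rack, 48 mm (x) by 205 mm (y), 34 mm high. The three key places are 75 mm apart along its y; the keys' collars rest on this face, their wide side along the rack's y.
- keyhole (a point): Centre of the keyhole, in the level top face (62 mm above the table) of the fixed grey lock housing, 70 mm (x) by 76 mm (y). Slot 22 mm along this point's y by 7 mm along its x, 3 mm chamfer at the mouth, a 37 mm green ring round it; z is up. The key goes straight down, bit in line with the slot, 28 mm deep until its collar meets this face.
- keyway_pins (a point): Point 9 mm below the keyhole's mouth, on its axis: from about 5 to 13 mm down sprung, sticky pins stand out of both long sides and resist the bit with roughly 5 to 20 N; a push or a small wiggle passes them. Only with the key at least 24 mm deep can it turn; once turned it cannot come out.
- chest_top (a point): Centre of the lid of the blue steel gauge chest, 114 x 174 mm, 64 mm high (with its handle 80 mm), fixed behind the lock, 109 mm from the keyhole along the keyhole point's +x. Its latch bolt is drawn back as the plug turns.
- lock_plug (a joint): Angle of the lock's plug, rad: 0 at rest, slot in line with the keyhole; grows clockwise seen from above, to its stop at 1.45. A spring always pulls it back to 0 (about 0.03 N m at rest, 0.1 N m at the stop). The key has about 0.12 rad of play in it, so the plug lags the key.
- loupe_mid (a point): Middle of a black eye loupe, 33 mm across, 32 mm high; leave alone.
- oiler_mid (a point): Middle of a white oil bottle with red spout, 38 mm across, 118 mm high; leave alone.
- hex_bolt: A steel hex bolt lying, 22 x 54 x 19 mm, origin at the centre of its underside; leave alone.
- v_block: A grey V-block, 40 x 42 x 34 mm, origin at the centre of its underside; leave alone.

How it is judged:
On the way, in this order (a step that is already met when the one before it is completed fails the run):
1. the green key is gripped and lifted clear of the rack (contact force between the fingers and green_key above 1 N and z of green_key_collar in the frame of rack_top above 0.035 m), for 0.1 s.
2. the green key is fully home in the keyhole, not yet turned (horizontal distance between green_key_collar and keyhole below 0.004 m and z of green_key_collar in the frame of keyhole below 0.003 m and value of joint lock_plug below 0.5 rad), for 0.1 s.
3. the key has turned the plug by a quarter turn (at least 1.15 rad of the 1.45 to the stop) (horizontal distance between green_key_collar and keyhole below 0.004 m and z of green_key_collar in the frame of keyhole below 0.003 m and contact force between the fingers and green_key above 1 N and value of joint lock_plug above 1.15 rad), for 0.2 s.
At the end, for the whole second after the job is handed in: The green key is fully home (collar within 3 mm of the lock's face and 4 mm of the keyhole's axis, upright within 0.15 rad), the fingers still grip it (more than 1 N) and hold the plug turned to at least 1.15 rad through the last second (all of step 3 and angle between green_key_head's own z axis and vertical below 0.15 rad); the arm keeps its last pose, push and grip.
It fails at once if another key is shifted by more than 15 mm or lifted (distance of any of yellow_key_head, red_key_head from where it was at the start of the episode above 0.015 m).
It fails at once if the loupe, oil bottle, bolt or V-block is shifted by more than 30 mm (distance of any of loupe_mid, oiler_mid, hex_bolt, v_block from where it was at the start of the episode above 0.03 m).
It also fails if it takes over 45 s, if anything falls off the work surface, if the arm or the gripper's body presses on something with over 40 N, if the wrist force passes 120 N, or if a joint passes its speed limit or range.

### The arm

A 6-joint arm with a two-finger parallel gripper is mounted at the origin on a cart in front of the work surface, level with it; the furniture and walls round the work are solid. World frame = base frame: x ahead of the robot, y to its left, z up, the work surface at z = 0. Lengths are in m, angles in rad, forces in N, time in s.
With the tool pointing down it reaches from about 0.3 to 0.825 m from the base axis. Payload 5.4 kg.
Tool frame: the origin (TCP) lies at the very end of the fingers, on their centre line; the grasp point (between the pads) lies 19 mm behind it; z points along the fingers, x is the direction in which the jaws open and shut, and the axes are right-handed (so a half turn about z gives the same grasp; the last joint's range is limited). The gripper opens to 92 mm and grips with 3 to 60 N. Pads are 20 mm wide; open, the fingers measure 128 mm over their backs; the gripper's body (75 mm by 189 mm) begins 69 mm behind the grasp point.
Start: joints at [1.109, 0.158, 1.597, -0, 1.386, -0.21], TCP at [0.143, 0.557, 0.215] pointing down, gripper open.
Joint ranges: [-2.91, 2.91], [-0.94, 2.29], [0.18, 2.7], [-1.29, 4.43], [0.17, 2.64], [-3, 3]. Speed limits (rad/s): [2.57, 2.57, 3.14, 3.14, 3.14, 3.14].

### API

Orientations are given as a rotation vector (axis times angle).
In Python, from workcell import bot gives the robot as it stands. Calls block until the motion is done:
- bot.goto(position, orientation): joint-space move of the TCP to a pose.
- bot.line_to(position, rot=None, max_speed=0.15): straight line of the TCP; rot=None keeps the orientation; max_speed is the mean speed in m/s.
- bot.set_joints(angles): joint-space move.
- bot.set_gripper(opening, newtons=None): opening from 0.0 (shut) to 1.0 (fully open); newtons is the grip in N (None keeps the last); returns when the fingers have stopped.
- bot.hold(seconds).
- bot.inverse_kinematics(position, orientation): joint angles nearest the present ones, or None.
- bot.read_camera(name): name is "scene" or "top" or "wrist"; returns a dict with "pixels" (400x640x3 uint8, blue, green, red), "fx", "fy", "cx", "cy" (pixels), "R" (3x3) and "t" (3): a world point X has camera coordinates R X + t. Camera axes: x right, y down, z forward; pixel columns grow to the right and rows downward; lengths in m; the calibration is good to about 2 mm. A picture is of the moment at which its call begins. There is no depth.
A pose or a line that the arm cannot do raises bot.MotionError and nothing moves.
- bot.job_done(): hands the job in, once; it reports no verdict.
Readings, each from a call of its own:
- bot.current_clock(): time.
- bot.current_joints(): joint angles.
- bot.current_joint_vel(): joint speeds.
- bot.current_effort(): joint torques, N m.
- bot.current_ee_pos(): TCP position.
- bot.current_tool_rot(): TCP orientation.
- bot.current_contact_force(): force on the tool from outside, world axes, zero at the start.
- bot.current_ft_torque(): the same for the moment, N m.
- bot.current_opening(): opening from 0.0 (shut) to 1.0 (fully open).
Only numpy, scipy, OpenCV 4.12 (cv2) and the standard library are available. Lean on these libraries where they do the work, as an engineer would, in place of code of your own. Each camera call takes 0.05 s, during which the arm holds its last target.

## Working session

There is one attempt and no reset: what is moved stays moved. The work goes in short steps, each a Python script; the robot and the scene stay as the last script left them, time stands still between calls to the robot, and variables do not carry over. Pictures are saved under pics/ and viewed, and the job is handed in when it is done.

```bash
mkdir -p pics; ls; cat > h.py <<'E'
from workcell import bot
import numpy as np, cv2
from scipy.spatial.transform import Rotation as Rn
def snap(name,fn):
    c=bot.read_camera(name); cv2.imwrite('pics/'+fn,np.asarray(c['pixels'])); 
    import pickle; pickle.dump(c,open('pics/'+fn+'.pkl','wb')); return c
def proj(c,X):
    p=np.array(c['R'])@np.array(X)+np.array(c['t']).ravel(); return np.array([c['fx']*p[0]/p[2]+c['cx'],c['fy']*p[1]/p[2]+c['cy']])
def atz(c,uv,z):
    R=np.array(c['R']);t=np.array(c['t']).ravel()
    o=-R.T@t; d=R.T@np.array([(uv[0]-c['cx'])/c['fx'],(uv[1]-c['cy'])/c['fy'],1]); return o+d*(z-o[2])/d[2]
E
python3 - <<'E'
from h import *
for n in ['scene','top','wrist']:
    c=snap(n,n+'0.png'); R=np.array(c['R']); print(n,c['fx'],-R.T@np.array(c['t']).ravel(),R[2])
print(bot.current_clock(),bot.current_ee_pos(),bot.current_tool_rot(),bot.current_contact_force(),bot.current_opening())
E
```

```text
pics
scene 433.1443430242213 [-0.07700561 -0.5946111   0.51620596] [ 0.66803458  0.57216796 -0.47576635]
top 417.5020294171029 [ 0.45070026 -0.05421514  0.92289981] [ 0.10073465 -0.02397076 -0.99462452]
wrist 348.2558951409989 [0.07858564 0.57412234 0.38317711] [ 0.23206273 -0.06151138 -0.97075395]
0.15 [0.14303834 0.55642704 0.21382515] [ 2.48231266e+00  1.92455314e+00 -2.11248998e-03] [ 0.45694243 -0.19460864  0.46658338] 0.9972239263628114
```

View pics/scene0.png

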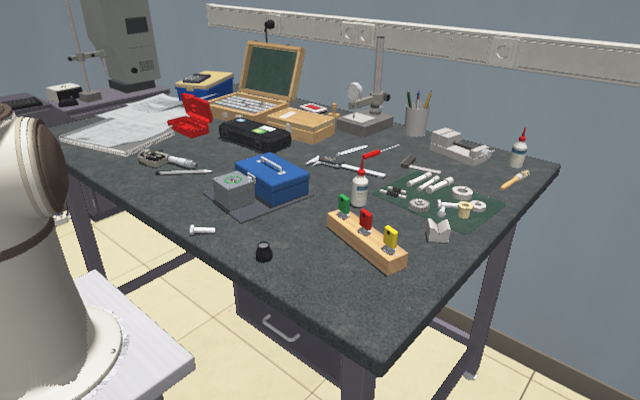

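View pics/top0.png

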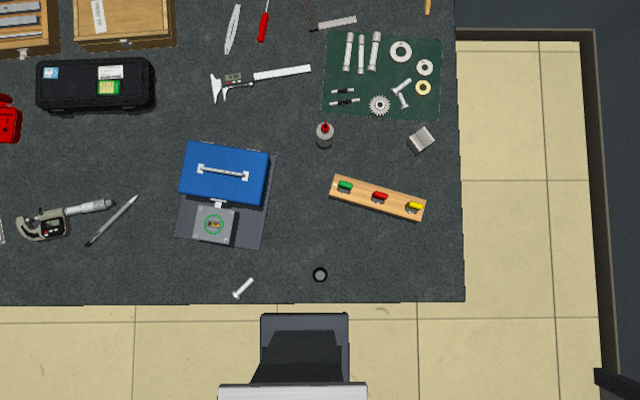

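View pics/wrist0.png

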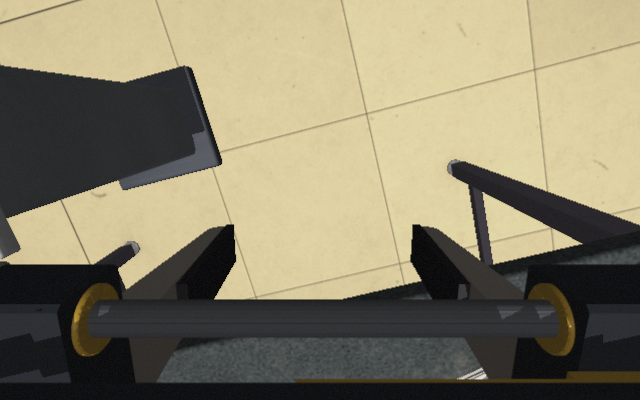

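```bash
python3 - <<'E'
from h import *
import pickle
ct=pickle.load(open('pics/top0.png.pkl','rb'));im=ct['pixels']
for n,s in [('top',(160,130,440,290)),('scene',(200,140,460,280))]:
    c=pickle.load(open(f'pics/{n}0.png.pkl','rb'));x0,y0,x1,y1=s
    cv2.imwrite(f'pics/{n}0z.png',cv2.resize(np.asarray(c['pixels'])[y0:y1,x0:x1],None,fx=2.8,fy=2.8,interpolation=cv2.INTER_CUBIC))
for n,uv,z in [('green',(345,186),.082),('red',(380,196),.082),('yel',(415,206),.082),('lock',(214,224),.062),('bolt',(243,288),.01),('loupe',(320,274),.03),('oil',(325,128),.118)]:
    print(n,atz(ct,uv,z).round(4))
E
```

```text
green [ 0.5685 -0.1109  0.082 ]
red [ 0.5478 -0.182   0.082 ]
yel [ 0.527 -0.253  0.082]
lock [0.4937 0.1574 0.062 ]
bolt [0.3587 0.1056 0.01  ]
loupe [ 0.3884 -0.0595  0.03  ]
oil [ 0.6791 -0.0702  0.118 ]
```

View pics/top0z.png

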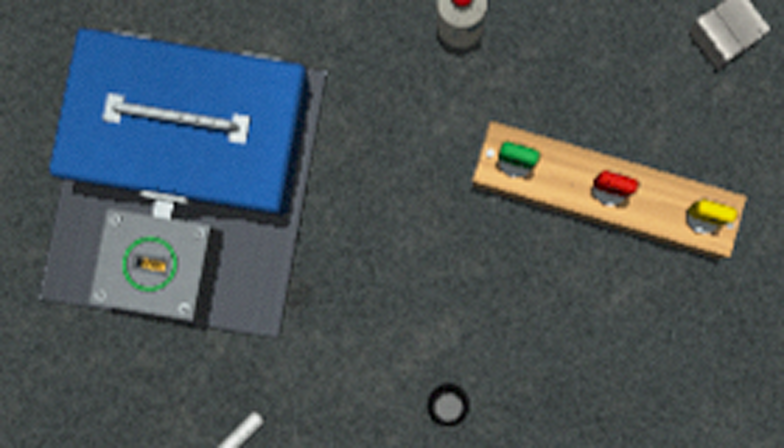

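```bash
cat >> h.py <<'E'
def rv(psi,tilt=None):
    c,s=np.cos(psi),np.sin(psi)
    return Rn.from_matrix(np.array([[c,s,0],[s,-c,0],[0,0,-1]])).as_rotvec()
E
python3 - <<'E'
from h import *
print(bot.current_joints())
for off in [0,np.pi]:
    for n,p,psi in [('rack',(.568,-.11,.25),-.282),('rack',(.568,-.11,.05),-.282),('lock',(.494,.157,.2),-.13),('lock',(.494,.157,.08),-.13),('turned',(.494,.157,.07),-.13-1.6),('turnedmore',(.494,.157,.07),-.13-1.8)]:
        q=bot.inverse_kinematics(p,rv(psi+off)); print(off,n,None if q is None else np.round(q,2))
E
```

```text
[ 1.10891547e+00  1.58940808e-01  1.59794182e+00  3.74945030e-05
  1.38618565e+00 -2.10094495e-01]
0 rack [-0.4   0.15  1.54 -0.    1.45 -0.12]
0 rack [-0.4   0.35  1.72 -0.    1.08 -0.12]
0 lock [0.07 0.02 1.77 0.   1.35 0.2 ]
0 lock [0.07 0.16 1.88 0.   1.1  0.2 ]
0 turned [ 0.07  0.18  1.88 -0.    1.08  1.8 ]
0 turnedmore [ 0.07  0.18  1.88 -0.    1.08  2.  ]
3.141592653589793 rack None
3.141592653589793 rack None
3.141592653589793 lock [ 0.07  0.02  1.77  0.    1.35 -2.94]
3.141592653589793 lock [ 0.07  0.16  1.88  0.    1.1  -2.94]
3.141592653589793 turned [ 0.07  0.18  1.88  0.    1.08 -1.34]
3.141592653589793 turnedmore [ 0.07  0.18  1.88 -0.    1.08 -1.14]
```

```bash
python3 - <<'E'
from h import *
bot.goto((.49,.12,.2),rv(-.13)); snap('wrist','wl.png')
bot.goto((.565,-.145,.2),rv(-.282)); snap('wrist','wr.png')
print(bot.current_clock())
E
```

```text
3.325
```

View pics/wl.png

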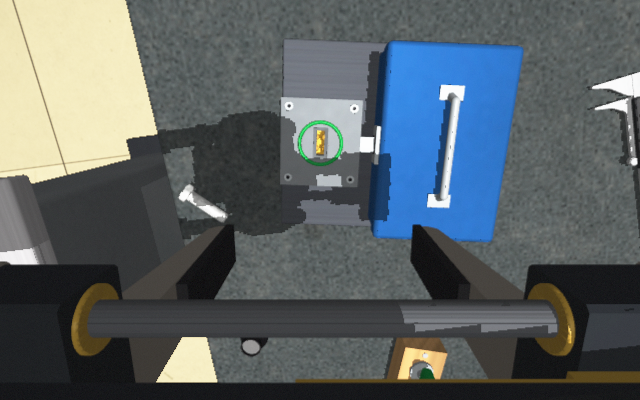

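View pics/wr.png

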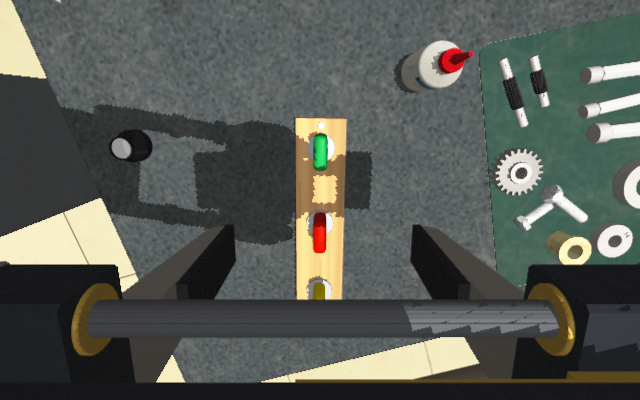

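```bash
python3 - <<'E'
from h import *
import pickle
L=lambda n:pickle.load(open(f'pics/{n}.png.pkl','rb'))
def green(c,roi):
    h=cv2.cvtColor(np.asarray(c['pixels']),cv2.COLOR_BGR2HSV); m=cv2.inRange(h,(50,110,40),(85,255,255)); k=np.zeros_like(m);x0,y0,x1,y1=roi;k[y0:y1,x0:x1]=m[y0:y1,x0:x1];return k
for n,roi in [('wl',(280,100,370,180)),('top0',(190,205,240,245))]:
    c=L(n);m=green(c,roi);pts=np.argwhere(m)[:,::-1].astype(np.float32)
    P=np.array([atz(c,p,.062)[:2] for p in pts])
    A=np.c_[2*P,np.ones(len(P))];s=np.linalg.lstsq(A,(P**2).sum(1),rcond=None)[0]
    print(n,len(P),'ring c',s[:2],'r',np.sqrt(s[2]+s[0]**2+s[1]**2))
for n,roi,z in [('wr',(300,120,340,180),.082),('top0',(330,170,360,200),.082),('scene0',(330,190,360,220),.063)]:
    c=L(n);m=green(c,roi);pts=np.argwhere(m)[:,::-1].astype(np.float32)
    r=cv2.minAreaRect(pts);b=cv2.boxPoints(r);print(n,len(pts),r)
    print(np.array([atz(c,p,z)[:2] for p in b]).round(4))
c=L('wl');im=np.asarray(c['pixels']);cv2.imwrite('pics/wlz.png',cv2.resize(im[85:200,265:385],None,fx=5,fy=5,interpolation=cv2.INTER_CUBIC))
c=L('wr');im=np.asarray(c['pixels']);cv2.imwrite('pics/wrz.png',cv2.resize(im[105:225,270:370],None,fx=5,fy=5,interpolation=cv2.INTER_CUBIC))
E
```

```text
wl 424 ring c [0.49293374 0.15994012] r 0.018470768621925593
top0 75 ring c [0.49398168 0.15939739] r 0.01848224263364378
wr 460 ((320.5, 152.0), (36.0, 13.0), 90.0)
[[ 0.5719 -0.095 ]
 [ 0.5821 -0.0979]
 [ 0.574  -0.1265]
 [ 0.5636 -0.1235]]
top0 85 ((345.0000305175781, 185.00001525878906), (13.581995010375977, 6.790997505187988), 14.03624439239502)
[[ 0.5672 -0.0958]
 [ 0.5808 -0.0993]
 [ 0.5739 -0.1261]
 [ 0.5604 -0.1226]]
scene0 169 ((344.0, 203.5), (19.0, 10.0), 90.0)
[[ 0.5982 -0.0798]
 [ 0.6129 -0.0965]
 [ 0.5467 -0.1464]
 [ 0.5332 -0.1309]]
```

View pics/wlz.png

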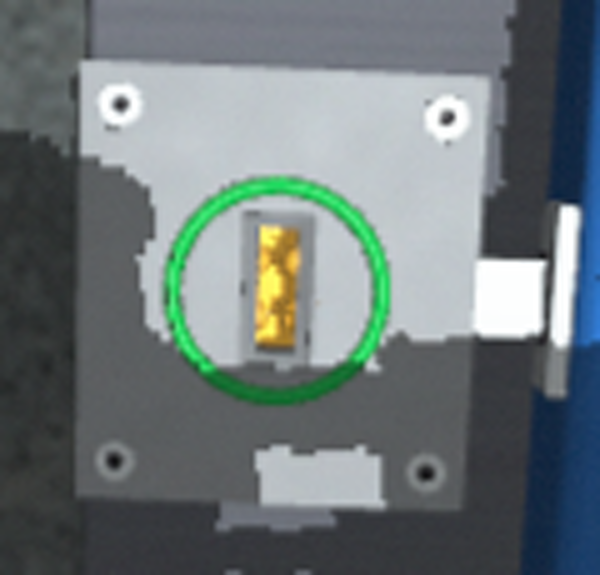

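View pics/wrz.png

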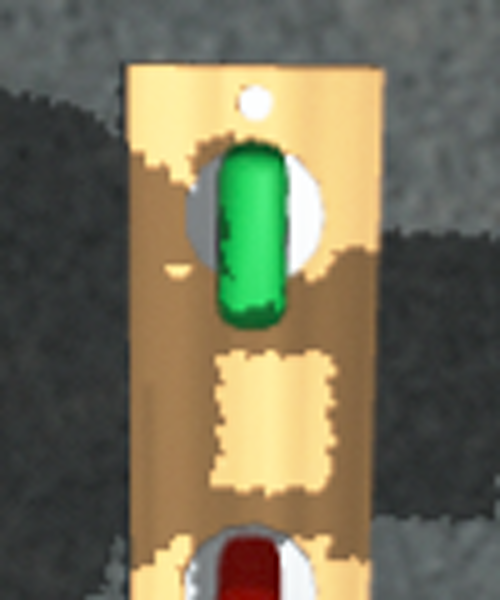

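```bash
python3 - <<'E'
from h import *
import pickle
L=lambda n:pickle.load(open(f'pics/{n}.png.pkl','rb'))
c=L('wl'); f=lambda p:atz(c,(265+(p[0]-2)/5,85+(p[1]-2)/5),.062)[:2]
a,b,d,e=[f(p) for p in [(120,103),(447,117),(114,460),(427,472)]]
print('center',(a+b+d+e)/4)
for u,v in [(a,b),(d,e)]: w=v-u;print('x yaw',np.arctan2(w[1],w[0]),np.linalg.norm(w))
for u,v in [(d,a),(e,b)]: w=v-u;print('y yaw',np.arctan2(-w[0],w[1]),np.linalg.norm(w))
h=[f(p) for p in [(80,60),(490,75),(77,497),(464,510)]]
print('corners',np.round(h,4),'center',np.mean(h,0)); 
for i,j in [(2,0),(3,1)]: w=h[j]-h[i];print('y yaw',np.arctan2(-w[0],w[1]))
for i,j in [(0,1),(2,3)]: w=h[j]-h[i];print('x yaw',np.arctan2(w[1],w[0]))
s=[f(p) for p in [(242,210),(315,212),(310,366),(240,364)]]
w=(s[0]+s[1]-s[2]-s[3]);print('slot',np.mean(s,0),np.arctan2(-w[0],w[1]))
# rack
c=L('wr'); g=lambda p,z:atz(c,(270+(p[0]-2)/5,105+(p[1]-2)/5),z)[:2]
print('rack top corners yaw')
w=g((127,64),.034)-g((130,560),.034);print(np.arctan2(-w[0],w[1]))
w=g((385,68),.034)-g((370,560),.034);print(np.arctan2(-w[0],w[1]))
w=g((385,68),.034)-g((127,64),.034);print(np.arctan2(w[1],w[0]))
# key head top edges
w=g((217,170),.08)-g((218,310),.08);print('head',np.arctan2(-w[0],w[1]))
w=g((288,170),.08)-g((286,310),.08);print('head',np.arctan2(-w[0],w[1]))
print('head ctr', g((252,235),.082), 'collar ctr',g((255,212),.038))
# predicted
t=L('top0');print('proj in top', proj(t,[.573,-.1108,.082]))
E
```

```text
center [0.49297122 0.16001626]
x yaw -0.1687299274324031 0.05598546514553023
x yaw -0.16617784916660427 0.05626485069007904
y yaw -0.1682236150098549 0.06207399097223981
y yaw -0.1637141583189796 0.06193116989782182
corners [[0.4648 0.2031]
 [0.5337 0.1919]
 [0.4525 0.1282]
 [0.5215 0.117 ]] center [0.49310673 0.16005616]
y yaw -0.16353475909158344
y yaw -0.1616532275450242
x yaw -0.1625135435317399
x yaw -0.16152588681668986
slot [0.49300867 0.16063309] -0.15208524821284342
rack top corners yaw
-0.29223876250458003
-0.29401347621586105
-0.2944005329801001
head -0.2787866120553743
head -0.2906213761091677
head ctr [ 0.57262765 -0.11010313] collar ctr [ 0.5725971  -0.11093802]
proj in top [344.92692566 183.82113755]
```

```bash
python3 - <<'E'
from h import *
r=rv(-.29);k=(.5727,-.1108)
bot.set_gripper(.6,60)
bot.goto((*k,.13),r)
bot.line_to((*k,.0455),r,max_speed=.1)
print(bot.current_contact_force(),bot.current_ee_pos())
bot.set_gripper(0.0,60)
print(bot.current_contact_force(),bot.current_opening()*92,bot.current_ee_pos())
snap('wrist','wg.png');snap('scene','sg.png')
bot.line_to((*k,.15),r,max_speed=.1)
print(bot.current_contact_force(),bot.current_opening()*92,bot.current_ee_pos())
snap('wrist','wg2.png');snap('scene','sg2.png');snap('top','tg2.png')
print(bot.current_clock())
E
```

```text
[ 0.62926174  0.19363351 -0.01645029] [ 0.57342248 -0.11111461  0.04635936]
[0.52935443 0.14640567 0.85659571] 11.463830772170615 [ 0.57270071 -0.11080107  0.0455111 ]
[ 0.38834282 -0.87158707 -0.36427371] 11.733181297545563 [ 0.57207637 -0.11057193  0.14899175]
7.5833
```

View pics/wg2.png

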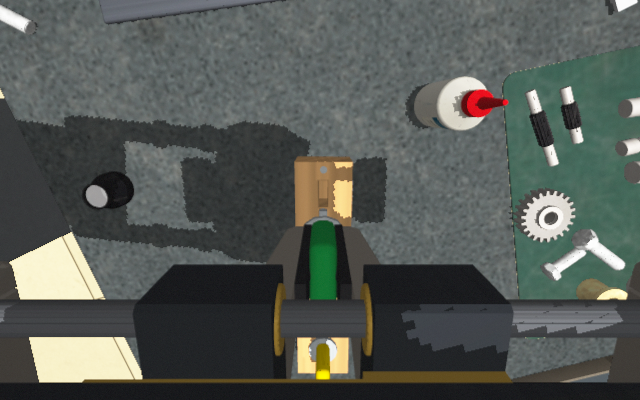

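View pics/sg2.png

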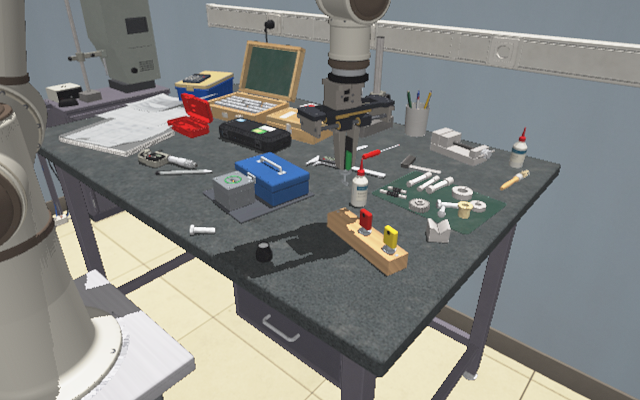

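```bash
python3 - <<'E'
from h import *
import pickle
L=lambda n:pickle.load(open(f'pics/{n}.png.pkl','rb'))
R=Rn.from_rotvec(rv(-.29)).as_matrix();tcp=np.array([.57208,-.11057,.14899])
hc=tcp+[0,0,.0175]
out=[]
for n,roi,s in [('wg2',(270,140,380,250),5),('sg2',(315,120,385,200),6)]:
    c=L(n);x0,y0,x1,y1=roi;im=cv2.resize(np.asarray(c['pixels'])[y0:y1,x0:x1],None,fx=s,fy=s,interpolation=cv2.INTER_CUBIC)
    P=lambda q:tuple(int(v) for v in (proj(c,hc+R@np.array(q))-[x0,y0])*s+s/2)
    for sx in(-6,6):
      for sy in (-15,15):
        cv2.line(im,P([sx/1e3,sy/1e3,.019]),P([sx/1e3,sy/1e3,-.019]),(255,0,255),1)
    for z in (-.019,.019):
        for a,b in [((-6,-15),(6,-15)),((6,-15),(6,15)),((6,15),(-6,15)),((-6,15),(-6,-15))]:
            cv2.line(im,P([a[0]/1e3,a[1]/1e3,z]),P([b[0]/1e3,b[1]/1e3,z]),(255,255,0),1)
    for a in np.arange(0,6.3,.1): cv2.circle(im,P([.0135*np.cos(a),.0135*np.sin(a),.029]),1,(0,0,255),-1)
    for sy in(-10,10): cv2.circle(im,P([0,sy/1e3,.057]),3,(0,255,255),-1)
    cv2.imwrite(f'pics/{n}ov.png',im)
E
```

```text
(no output)
```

View pics/wg2ov.png

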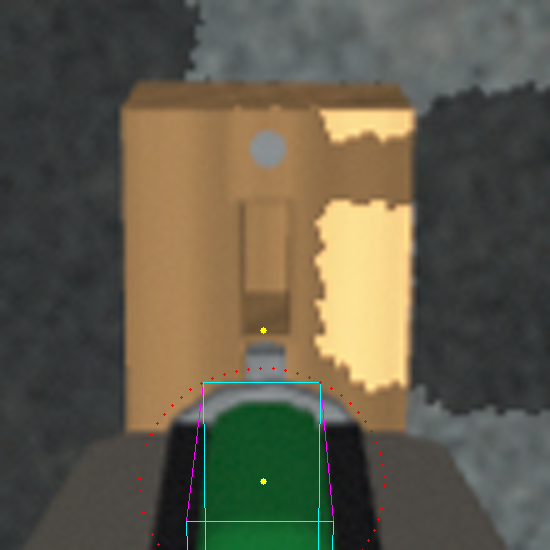

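View pics/sg2ov.png

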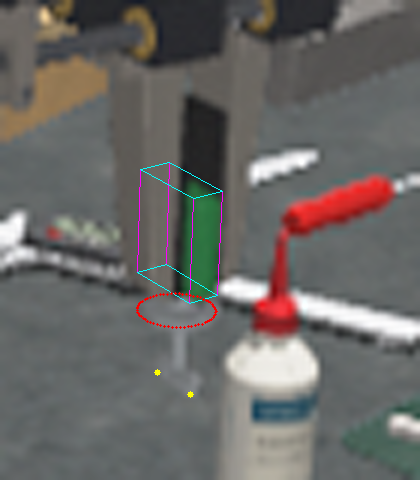

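```bash
python3 - <<'E'
from h import *
psi=-.164;r=rv(psi)
bot.goto((.4933,.162,.15),r)
bot.line_to((.4933,.162,.1135),r,max_speed=.1)
bot.hold(.3)
c=snap('wrist','wh.png');snap('scene','sh.png');t=snap('top','th.png')
print(bot.current_ee_pos(),bot.current_tool_rot(),r,bot.current_contact_force(),bot.current_clock())
for n,roi,s in [('wh',(260,110,400,250),5),('sh',(190,120,320,220),6)]:
    import pickle
    c=pickle.load(open(f'pics/{n}.png.pkl','rb'));x0,y0,x1,y1=roi;cv2.imwrite(f'pics/{n}z.png',cv2.resize(np.asarray(c['pixels'])[y0:y1,x0:x1],None,fx=s,fy=s,interpolation=cv2.INTER_CUBIC))
E
```

```text
[0.49343275 0.16206207 0.11374394] [-3.13098055e+00  2.57174252e-01 -6.67311842e-04] [ 3.13103654 -0.257322    0.        ] [ 0.12166851 -1.0439203  -0.73342163] 9.65
```

View pics/whz.png

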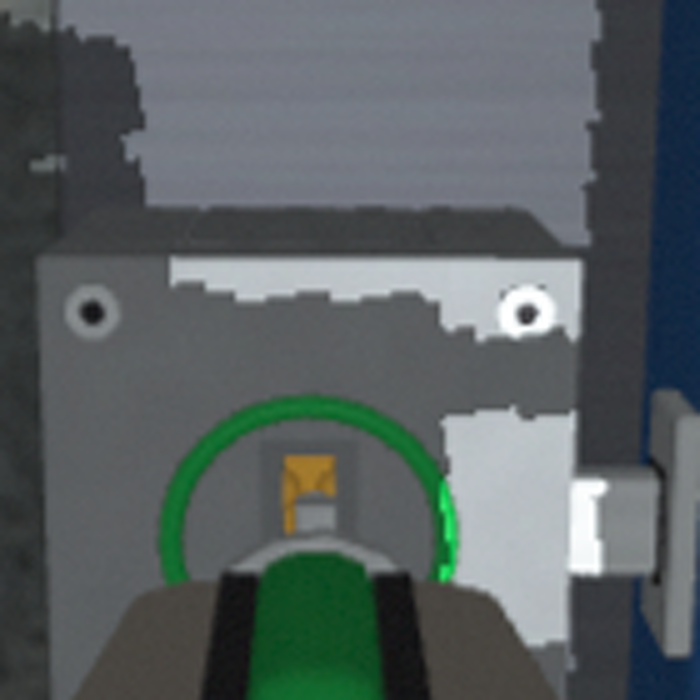

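View pics/shz.png

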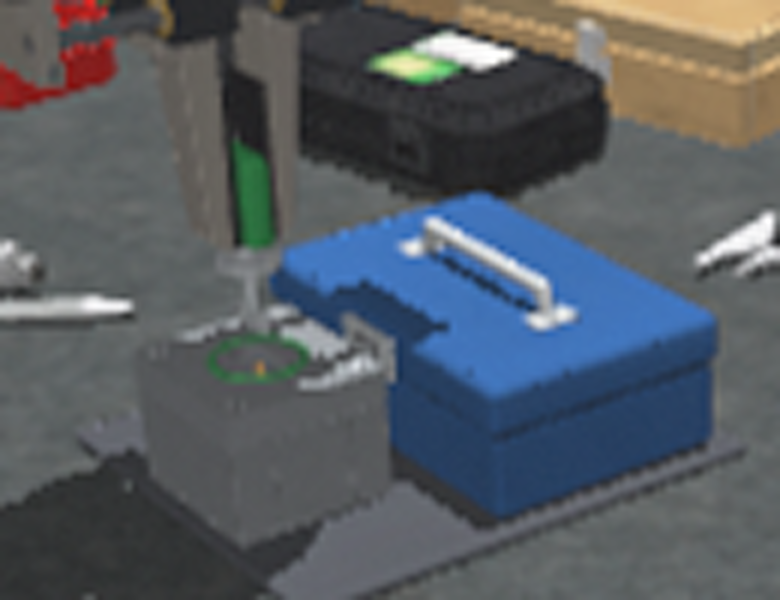

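```bash
python3 - <<'E'
from h import *
import pickle
c=pickle.load(open('pics/wh.png.pkl','rb'))
f=lambda p,z:atz(c,(260+(p[0]-2)/5,110+(p[1]-2)/5),z)[:2]
h=cv2.cvtColor(np.asarray(c['pixels']),cv2.COLOR_BGR2HSV); m=cv2.inRange(h,(50,110,40),(85,255,255)); k=np.zeros_like(m);k[186:226,288:355]=m[186:226,288:355]
k[220:,:]=0
pts=np.argwhere(k)[:,::-1]
P=np.array([atz(c,p,.062)[:2] for p in pts])
from scipy.optimize import least_squares
s=least_squares(lambda v:np.hypot(*(P-v).T)-.01845,[.493,.16]).x
R=Rn.from_rotvec(rv(-.164)).as_matrix();T=R[:2,:2]
print('ring',s,len(P))
tcp=np.array([.49343,.16206])
print('ring in tool',(T.T@(s-tcp))*1e3)
w=f((525,312),.062)-f((92,312),.062);print('xyaw',np.arctan2(w[1],w[0]))
for nm,p,z in [('bit bottom edge',(315.5,496),.0742),('bit upper edge',(315,530),.0832),('collar front',(316,537),.1075),('slot mouth front',(308,440),.062),('brass front',(309.5,456),.059)]:
    print(nm,(T.T@(f(p,z)-tcp))*1e3)
E
```

```text
ring [0.49304378 0.16010417] 403
ring in tool [-0.0617133   1.99264648]
xyaw -0.16271597703698087
bit bottom edge [ 0.8423674  -7.77604576]
bit upper edge [ 0.77839016 -6.11873467]
collar front [  0.8653026  -12.86785362]
slot mouth front [ -0.13962295 -11.90250869]
brass front [ 0.05100482 -8.93980228]
```

```bash
python3 - <<'E'
from h import *
r=rv(-.163);x,y=.4925,.1621
for z in [.106,.1015,.0985,.0965,.0945,.0925,.0905,.0885]:
    bot.line_to((x,y,z),r,max_speed=.03)
    F=bot.current_contact_force();print(z,np.round(F,1),np.round(bot.current_ee_pos(),4),np.round(bot.current_ft_torque(),2))
    if np.linalg.norm(F)>25: break
print(bot.current_clock())
snap('wrist','wi.png');snap('scene','si.png')
E
```

```text
0.106 [-0.2 -0.6 -0.7] [0.4921 0.1621 0.1056] [-0.05  0.07  0.03]
0.1015 [-0.9 -0.3 -1. ] [0.4923 0.1621 0.1012] [-0.09  0.07 -0.02]
0.0985 [-0.6  0.5  0.1] [0.4923 0.1621 0.0983] [-0.08  0.03  0.01]
0.0965 [-0.5  0.2 -1.2] [0.4924 0.1621 0.0963] [-0.12  0.13  0.05]
0.0945 [ 0.3  0.5 -0.2] [0.4927 0.162  0.0945] [-0.21 -0.04 -0.03]
0.0925 [-0.9 -0.9  5.5] [0.493  0.1621 0.0933] [-0.32  0.3  -0.01]
0.0905 [-2.5 -2.1  9.5] [0.493  0.162  0.0919] [-0.42  0.77 -0.06]
0.0885 [-0.9 -1.   4.1] [0.4931 0.162  0.0893] [-0.41  0.25  0.03]
11.85
```

```bash
python3 - <<'E'
from h import *
r=rv(-.163);x,y=.493,.1621
for z in [.087,.085,.083,.081,.079,.077,.0755,.074,.073,.072]:
    bot.line_to((x,y,z),r,max_speed=.03)
    F=bot.current_contact_force();print(z,np.round(F,1),np.round(bot.current_ee_pos(),4),np.round(bot.current_ft_torque(),2))
    if np.linalg.norm(F)>25: break
bot.hold(.2);print(bot.current_contact_force(),bot.current_ee_pos(),bot.current_clock(),bot.current_opening()*92)
snap('wrist','wi2.png');c=snap('scene','si2.png')
cv2.imwrite('pics/si2z.png',cv2.resize(np.asarray(c['pixels'])[120:220,190:320],None,fx=6,fy=6,interpolation=cv2.INTER_CUBIC))
E
```

```text
0.087 [ 0.5 -2.8  1.1] [0.4931 0.1618 0.0868] [-0.72 -0.07  0.03]
0.085 [ 3.9 -1.4 -8. ] [0.4928 0.162  0.0838] [-0.31 -0.93  0.02]
0.083 [ 4.3 -0.4 -7.9] [0.4925 0.1621 0.0821] [-0.2  -0.67  0.03]
0.081 [-0.5 -1.  -1.3] [0.4924 0.1622 0.0809] [-0.33  0.1  -0.01]
0.079 [ 0.4 -0.4 -1.2] [0.493  0.1622 0.0791] [-0.26  0.03 -0.03]
0.077 [-0.7  0.2 -0.6] [0.493  0.1623 0.0769] [-0.1   0.07 -0.02]
0.0755 [ 1.  -1.  -1.3] [0.493  0.1622 0.0754] [-0.11  0.11  0.03]
0.074 [ 0.1  0.2 -0.3] [0.4929 0.1621 0.0739] [-0.03  0.07  0.03]
0.073 [-0.5 -0.7  4.3] [0.4933 0.1622 0.0735] [-0.07  0.38 -0.  ]
0.072 [-5.1 -1.4 12.1] [0.4933 0.1622 0.0735] [-0.19  1.12 -0.01]
[-4.633261   -0.59154423 10.9920802 ] [0.49329205 0.16218958 0.07348802] 14.65 11.76913017817797
```

View pics/si2z.png

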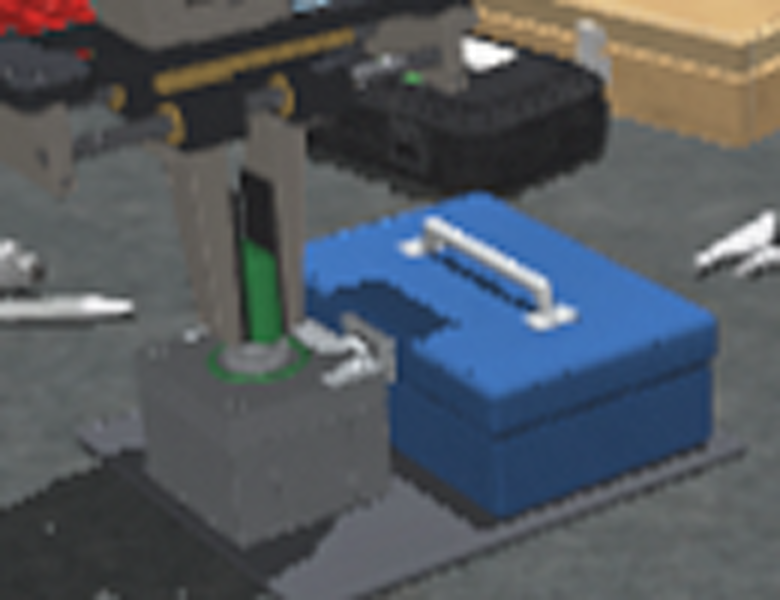

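```bash
python3 - <<'E'
from h import *
K=np.array([.4930,.1602])
t0=bot.current_clock()
for d in [.1,.25,.4,.55,.7]:
    psi=-.163-d; p=K-.002*np.array([np.sin(psi),-np.cos(psi)])
    bot.goto((*p,.0725),rv(psi))
    F=bot.current_contact_force();print(d,np.round(F,1),np.round(bot.current_ee_pos(),4),np.round(bot.current_ft_torque(),2),round(bot.current_clock()-t0,2))
    if np.hypot(F[0],F[1])>20: break
E
```

```text
0.1 [-3.4 -0.   8.2] [0.4937 0.1622 0.0735] [-0.17  0.78 -0.09] 0.25
0.25 [-4.4  1.4  9.1] [0.4938 0.1623 0.0735] [-0.03  0.99 -0.04] 0.52
0.4 [-4.   1.   8.6] [0.4942 0.1621 0.0735] [ 0.01  0.92 -0.  ] 0.78
0.55 [-3.9 -0.   9.1] [0.4945 0.1619 0.0735] [-0.09  0.81 -0.03] 1.05
0.7 [-3.   0.3  7.4] [0.4948 0.1615 0.0735] [-0.14  0.79  0.02] 1.32
```

```bash
python3 - <<'E'
from h import *
K=np.array([.4930,.1602])
for d in [.85,1.0,1.15,1.3,1.4,1.5,1.55,1.6]:
    psi=-.163-d; p=K-.002*np.array([np.sin(psi),-np.cos(psi)])
    bot.goto((*p,.0725),rv(psi))
    F=bot.current_contact_force();R=Rn.from_rotvec(bot.current_tool_rot()).as_matrix()
    print(d,round(-.163-np.arctan2(R[1,0],R[0,0]),3),np.round(F,1),np.round(bot.current_ee_pos(),4),np.round(bot.current_ft_torque(),2))
    if np.hypot(F[0],F[1])>20: break
bot.hold(.3)
print(bot.current_contact_force(),bot.current_ft_torque(),bot.current_opening()*92,bot.current_clock())
snap('wrist','wt.png');c=snap('scene','st.png');snap('top','tt.png')
cv2.imwrite('pics/stz.png',cv2.resize(np.asarray(c['pixels'])[120:220,190:320],None,fx=6,fy=6,interpolation=cv2.INTER_CUBIC))
E
```

```text
0.85 0.85 [-3.4 -0.9  7.8] [0.4951 0.1612 0.0735] [-0.25  0.73 -0.  ]
1.0 1.0 [-2.7 -1.4  6.8] [0.4953 0.1608 0.0735] [-0.28  0.74  0.05]
1.15 1.15 [-2.6 -1.3  8. ] [0.4954 0.1604 0.0735] [-0.35  0.7   0.06]
1.3 1.3 [-1.7 -1.8  8. ] [0.4955 0.16   0.0735] [-0.51  0.65 -0.01]
1.4 1.4 [-2.  -2.2  8.3] [0.4955 0.1597 0.0735] [-0.47  0.69  0.05]
1.5 1.5 [-2.3 -2.8  8.3] [0.4955 0.1594 0.0735] [-0.57  0.7   0.05]
1.55 1.55 [-2.6 -2.2  7.3] [0.4955 0.1593 0.0735] [-0.58  0.67  0.07]
1.6 1.6 [-2.7 -3.2  7.2] [0.4955 0.1592 0.0735] [-0.65  0.77  0.06]
[-2.85939528 -3.28144568  8.07453934] [-0.59566018  0.70018584  0.12684818] 11.38299349378339 18.4333
```

View pics/stz.png

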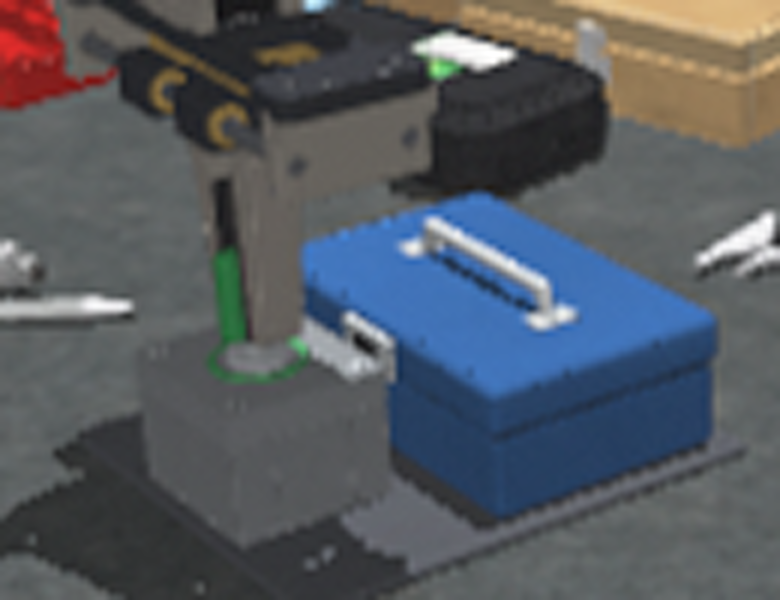

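View pics/wt.png

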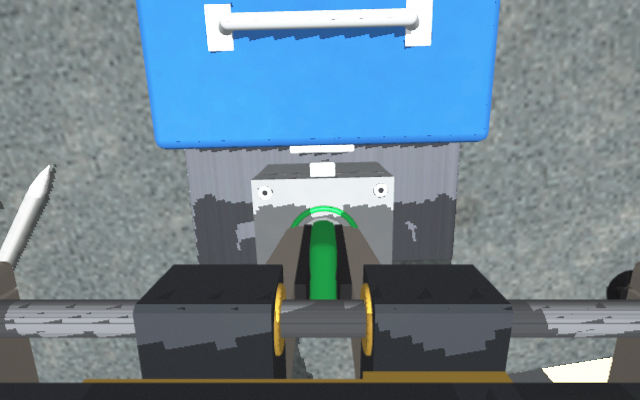

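```bash
python3 - <<'E'
from h import *
bot.hold(.3);print(bot.current_contact_force(),bot.current_ft_torque(),bot.current_ee_pos(),bot.current_opening()*92)
bot.job_done();print(bot.current_clock())
E
```

```text
[-2.71589484 -2.15116033  7.5824128 ] [-0.60552761  0.69797063  0.0836391 ] [0.49544131 0.15920242 0.07349509] 11.533254990662531
the job is handed in; nothing more can be done
the job is handed in; nothing more can be done
```

I took the green key from the rack, pushed it past the pins until the collar sat on the lock, and turned it clockwise. I handed the job in just after 18.7 s, still gripping and holding it turned. No verdict was reported.

- **Key home:** the tool height settled at 73.5 mm, where the collar should meet the lock. The push there was about 8 N downward, and the camera showed the collar flat on the lock inside the green ring.
- **Key turned:** I rotated the gripper 1.60 rad from the slot direction. Less the key's play, the plug should be at its 1.45 rad stop. I could not read the plug angle directly, but the pictures show the latch bolt drawn back.
- **Grip and forces:** the fingers stayed closed on the 12 mm head (11.5 mm reading) with the grip set to 60 N. Side forces stayed below about 6 N throughout.
- **One disagreement:** the key sat about 2 mm off the gripper centre compared with my first estimate. I corrected for that at the keyhole before inserting and while turning.
- **Other keys and loose items:** the other two keys were still standing in the rack after the lift. I did not check them or the other items again in the last pictures, but no unexpected contact showed up.

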